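# Stack the parts boxes on their base plates

## Robot

A 6-joint arm with a two-finger parallel gripper is mounted at the origin on the work surface. World frame = base frame: x ahead of the robot, y to its left, z up, the work surface at z = 0. Lengths are in m, angles in rad, forces in N, time in s.
With the tool pointing down it reaches from about 0.325 to 0.775 m from the base axis. Payload 9.3 kg.
Tool frame: the origin (TCP) lies between the finger pads; the fingertips stand 14 mm ahead of it and the grasp point (between the pads) lies 5 mm behind it; z points along the fingers, y is the line along which they close (so a half turn about z gives the same grasp; the last joint's range is limited). The gripper opens to 85 mm and grips with 20 to 120 N. Pads are 22 mm wide; open, the fingers measure 114 mm over their backs; the gripper's body (76 mm by 85 mm) begins 54 mm behind the grasp point. The pads swing forward as they close: fully open they stand 13 mm farther back than shut.
Start: joints at [-1.5, 0.259, 0.021, 1.334, 0, 1.418], TCP at [0.122, -0.536, 0.245] pointing down, gripper open.
Joint ranges: [-3.04, 3.04], [-0.91, 1.82], [-1.04, 1.36], [-1.92, 1.95], [-1.52, 1.45], [-3.14, 3.14]. Speed limits (rad/s): [2.22, 2.22, 2.79, 3.14, 3.14, 3.14].

## Interface

Orientations are given as a unit quaternion [x, y, z, w].
In Python, from bench import status, vision, arm gives the robot as it stands.
- The arm moves only by the shell command python3 -m pendant 'ROWS' [OPENING] [FORCE]. ROWS is JSON, a list of rows, each a list of 6 numbers: the shift along the tool's x, y, z in units of 30 mm (1.0 is 30 mm), then the turn, a rotation vector about the tool's x, y, z in units of 6 degrees (1.0 is 6 degrees). In form: [[tx, ty, tz, rx, ry, rz], ...]. A call has 1 to 5 rows; each row is the pose to reach, as a shift and turn from the pose commanded when the call began, along the tool's axes at that moment; what a row does not reach only later rows make up. A row lasts 1/8 s, in which the tool goes at most 62.5 mm and 10.7 degrees, less where a joint would pass 70% of its speed; a pose out of reach is approached as far as the arm can. A call with a gripper value outside its range is refused whole. OPENING is the opening, from 0 (shut) to 1 (fully open), set as the call begins (- or left out, the last holds). The fingers move at their own pace and stop on an object; FORCE is the grip in N (left out, the last holds). Time passes only in rows, so rows that repeat a pose let the fingers close. It gives the time, the measured TCP pose, the force, the opening and the grip force at its end, in the units of the state.
- status.get_state(): the state, without advancing time (a new reading comes with each control period).
- vision.get_image(name): name is "side" or "top" or "wrist"; returns the picture (480x640x3 uint8, blue, green, red); there is no depth.
- vision.camera_info(name): a dict with "camera_matrix" (3x3 intrinsics, pixels), "R" (3x3) and "t" (3): a world point X has camera coordinates R X + t. Camera axes: x right, y down, z forward; pixel columns grow to the right and rows downward; lengths in m; the calibration is good to about 2 mm. A picture is of the moment at which its call begins: read the wrist's pose just before it. camera_info takes no time and is no camera call; for the wrist camera it gives the pose at the moment of the call.
- arm.hand_in(): hands the job in; it is judged then, once.
The state is a dict: "time": time; "joints": joint angles; "joint_vel": joint speeds; "joint_efforts": joint torques, N m; "ee_pos": TCP position; "eef_rot": TCP orientation; "ft_force": force on the tool from outside, world axes, zero at the start; "torque": the same for the moment, N m; "grip_width": finger opening in m; "gripper_force": force on a finger pad.
Only numpy, scipy, OpenCV 4.12 (cv2) and the standard library are available. Lean on these libraries where they do the work, as an engineer would, in place of code of your own. Each camera call takes 0.05 s, during which the arm holds its last target. There are 200 camera calls.

## Task

Put away the four stackable parts boxes: build one stack on the long base plate from the two long boxes and one on the square base plate from the two square ones, the deep box below and the shallow one on top, every box fully home with its feet in the corner recesses of what is beneath it. Set each down gently without dropping or tipping it, and leave everything else on the bench where it lies.

Things in the scene. Friction and masses are not known exactly. Their poses are not given: they have to be found in the camera images.
- long_deep: loose long deep parts box, grey plastic, white shut lid, 110 (x) by 60 (y) by 70 mm high with feet, 380 g. Grip its plain sides across y. 4 rubber corner feet, 7 mm high, 10 mm across, 5 at the tip; 4 grey corner recesses in the lid, 16 mm square, 6 deep, 3 mm rim: 3 mm play each way for feet. Origin: centre, level with feet tips, z up. A box seated on it has its origin 64 mm higher.
- long_shallow: loose long shallow parts box, grey plastic, white shut lid, 110 (x) by 60 (y) by 40 mm high with feet, 200 g. Grip its plain sides across y. 4 rubber corner feet, 7 mm high, 10 mm across, 5 at the tip; 4 grey corner recesses in the lid, 16 mm square, 6 deep, 3 mm rim: 3 mm play each way for feet. Origin: centre, level with feet tips, z up. A box seated on it has its origin 34 mm higher.
- square_deep: loose square deep parts box, grey plastic, white shut lid, 60 (x) by 60 (y) by 70 mm high with feet, 240 g. Grip its plain sides across y or x. 4 rubber corner feet, 7 mm high, 10 mm across, 5 at the tip; 4 grey corner recesses in the lid, 16 mm square, 6 deep, 3 mm rim: 3 mm play each way for feet. Origin: centre, level with feet tips, z up. A box seated on it has its origin 64 mm higher.
- square_shallow: loose square shallow parts box, grey plastic, white shut lid, 60 (x) by 60 (y) by 40 mm high with feet, 120 g. Grip its plain sides across y or x. 4 rubber corner feet, 7 mm high, 10 mm across, 5 at the tip; 4 grey corner recesses in the lid, 16 mm square, 6 deep, 3 mm rim: 3 mm play each way for feet. Origin: centre, level with feet tips, z up. A box seated on it has its origin 34 mm higher.
- plate_long: long base plate: flat white plate fixed to the bench, 110 (x) by 60 (y) by 14 mm high, with four grey corner recesses like those in the lids (16 mm square, 6 mm deep, 3 mm rim). Origin: centre of its underside on the bench, z up. A box seated on it has its origin 8 mm above this one; either way round.
- plate_square: square base plate: flat white plate fixed to the bench, 60 (x) by 60 (y) by 14 mm high, with four grey corner recesses like those in the lids (16 mm square, 6 mm deep, 3 mm rim). Origin: centre of its underside on the bench, z up. A box seated on it has its origin 8 mm above this one; either way round or at any quarter turn.
- tub: bystander: a round screw-lid tub of the same grey and white plastic, 66 mm across and 54 mm high, no feet and no recesses. Loose, 160 g; stays where it is. Origin: centre of its underside.
- basket: bystander: a small round woven splint basket with a wooden lid and a little knob, 90 mm across and 75 mm high. Loose, 130 g; stays where it is. Origin: centre of its underside.
- mallet: bystander: a wooden mallet lying down, 230 mm long (its x, head at +x), head 48 mm thick and 110 mm wide. Loose, 300 g; stays where it is. Origin: on the bench under it, 50 mm behind the middle of its head.
- bodkin: bystander: a bodkin lying flat, 153 mm long (its x, steel point at +x), dark wooden handle 18 mm wide and 16 mm high. Loose, 50 g; stays where it is. Origin: on the bench under it, near its middle.
Not all that is in view belongs to the job. Leave any yellow look-alike of the square_deep alone. What is shaped like the square_shallow but pink is not meant.

How it is judged:
By the outcome, as a careful person would: the job done as asked, in the order asked, and still so for the second after the job is handed in, with the robot touching nothing.
It also fails if it takes over 115 s, if anything falls off the work surface, if the arm or the gripper's body presses on something with over 40 N, if the wrist force passes 120 N, or if a joint passes its speed limit or range.

## Working session

There is one attempt and no reset: what is moved stays moved. The work goes in short steps, Python scripts to look and compute and a shell command to move; the robot and the scene stay as the last step left them, time stands still between calls to the robot, and variables do not carry over. Pictures are saved under pics/ and viewed, at most 14 in all, crops included, and the job is handed in when it is done.

```bash
mkdir -p pics; ls; python3 - <<'E'
from bench import status, vision, arm
import cv2
s=status.get_state();print(s)
for n in("top","side"):
    cv2.imwrite(f"pics/{n}0.png",vision.get_image(n)); print(n,vision.camera_info(n))
E
```

```text
pics
{'time': 0.0, 'joints': array([-1.49956203e+00,  2.59206281e-01,  2.07622552e-02,  1.33370453e+00,
        8.27844305e-06,  1.41822600e+00]), 'joint_vel': array([-0.00014263, -0.00169245, -0.00055094, -0.00123205, -0.00107056,
       -0.00105577]), 'joint_efforts': array([-1.44494341e-03, -5.55636370e+01,  3.44528675e+01,  1.37693182e-02,
       -2.76107448e-04, -1.47273425e-06]), 'ee_pos': array([ 0.12206233, -0.53601611,  0.2446587 ]), 'eef_rot': array([ 9.93745241e-01,  1.11668884e-01,  3.16243750e-05, -6.75385246e-04]), 'ft_force': array([-0.26284738, -0.30308418, -0.8451229 ]), 'torque': array([-0.01230531,  0.001185  ,  0.03878259]), 'gripper_force': 0.0, 'grip_width': 0.08551814781386777}
top {'camera_matrix': array([[519.07441071,   0.        , 319.7495833 ],
       [  0.        , 519.07441071, 242.16198221],
       [  0.        ,   0.        ,   1.        ]]), 'R': array([[-0.01984536, -0.99978742,  0.00559255],
       [-0.99454283,  0.0191676 , -0.10255321],
       [ 0.10242421, -0.00759723, -0.9947118 ]]), 't': array([-0.00560899,  0.5150282 ,  1.02203513])}
side {'camera_matrix': array([[537.09407509,   0.        , 324.72354912],
       [  0.        , 537.09407509, 237.39804496],
       [  0.        ,   0.        ,   1.        ]]), 'R': array([[-0.96439795, -0.26333103,  0.02435892],
       [-0.16456318,  0.52546328, -0.83474984],
       [ 0.20701582, -0.80903962, -0.5500903 ]]), 't': array([0.4972894 , 0.12545216, 1.08823422])}
```

View pics/top0.png

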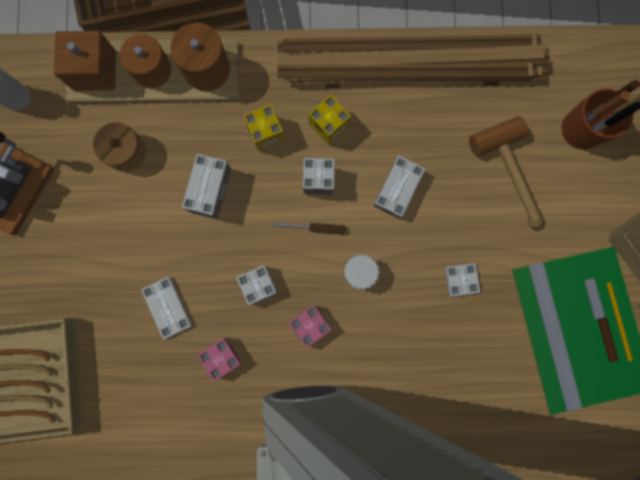

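View pics/side0.png

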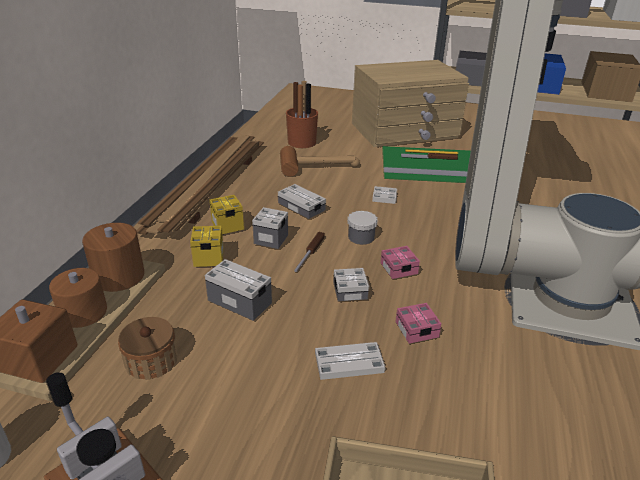

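Left to right in top view: long_deep (205,185), square_deep (318,175), long_shallow (400,186), plate_long (166,307), square_shallow (256,285) and plate_square (463,280). The yellow and pink boxes are decoys, and the side view confirms the heights. Next I'll segment the lids and write a helper.

```bash
cat > h.py <<'E'
import numpy as np, cv2
from bench import status, vision, arm
from scipy.spatial.transform import Rotation as Ro
Z=dict(long_deep=.07,long_shallow=.04,square_deep=.07,square_shallow=.04,plate_long=.014,plate_square=.014)
def back(ci,uv,z):
    K,R,t=ci["camera_matrix"],ci["R"],ci["t"]
    d=(R.T@np.linalg.inv(K)@np.c_[uv,np.ones(len(uv))].T).T; c=-R.T@t
    return (c+d*((z-c[2])/d[:,2])[:,None])[:,:2]
def proj(ci,p):
    q=ci["R"]@np.array(p)+ci["t"]; q=ci["camera_matrix"]@q; return q[:2]/q[2]
def lid(im,ci,uv,z,vmin=150,k=5):
    hsv=cv2.cvtColor(im,cv2.COLOR_BGR2HSV)
    m=((hsv[...,2]>vmin)&(hsv[...,1]<40)).astype(np.uint8)
    m=cv2.morphologyEx(m,cv2.MORPH_CLOSE,np.ones((k,k),np.uint8))
    n,l,st,ce=cv2.connectedComponentsWithStats(m)
    i=1+np.argmin([np.hypot(*(c-uv)) if a>60 else 1e9 for c,a in zip(ce[1:],st[1:,4])])
    c=max(cv2.findContours((l==i).astype(np.uint8),cv2.RETR_EXTERNAL,cv2.CHAIN_APPROX_NONE)[0],key=len)[:,0].astype(float)
    (x,y),(a,b),th=cv2.minAreaRect((back(ci,c,z)*1000).astype(np.float32))
    if b>a: a,b,th=b,a,th+90
    th=(th+90)%180-90
    return x/1000,y/1000,th,a,b     # th: deg of the long axis (x) in world
def go(x,y,z,th):
    """print shift/turn to TCP x,y,z, tool down, tool y across box x-axis th(deg)"""
    s=status.get_state(); R=Ro.from_quat(s["eef_rot"])
    d=R.inv().apply(np.array([x,y,z])-s["ee_pos"])/.03
    best=None
    for k in(0,180):
        a=np.radians(th+k); X=np.array([np.cos(a),np.sin(a),0]); Zt=np.array([0,0,-1.]); 
        D=Ro.from_matrix(np.c_[X,np.cross(Zt,X),Zt]); v=np.degrees((R.inv()*D).as_rotvec())/6
        print(np.round(np.r_[d,v],2))
    print("t %.2f j"%s["time"],s["joints"].round(2),"ee",s["ee_pos"].round(4),"F",s["ft_force"].round(1))
E
python3 - <<'E'
from h import *
im=cv2.imread("pics/top0.png");ci=vision.camera_info("top")
for n,uv in dict(long_deep=(205,185),square_deep=(318,175),long_shallow=(400,186),plate_long=(166,307),square_shallow=(256,285),plate_square=(463,280)).items():
    for v in(140,165): 
        r=lid(im,ci,uv,Z[n],v); print(n,v,np.round(r,3),round(float(np.hypot(*r[:2])),3))
r=lid(im,ci,(205,185),.07); go(r[0],r[1],.25,r[2])
E
```

```text
long_deep 140 [  0.63    0.21  -15.419 104.549  56.365] 0.664
long_deep 165 [  0.628   0.21  -13.703  65.635   7.155] 0.662
square_deep 140 [ 6.4700e-01 -1.5000e-02 -4.6730e+01  4.7707e+01  4.7096e+01] 0.647
square_deep 165 [  0.61   -0.166 -24.78   38.259  13.591] 0.632
long_shallow 140 [  0.626  -0.179 -27.916 103.22   53.987] 0.651
long_shallow 165 [  0.616  -0.17  -24.78   39.407  13.999] 0.639
plate_long 140 [  0.39    0.299  24.513 105.389  56.327] 0.491
plate_long 165 [ 0.391  0.299 24.011 69.019 21.593] 0.492
square_shallow 140 [ 0.432  0.114 70.511 50.54  48.433] 0.447
square_shallow 165 [ 0.391  0.291 24.011 67.319 21.061] 0.488
plate_square 140 [ 0.434 -0.304 52.302 49.947 48.612] 0.53
plate_square 165 [  0.621  -0.174 -24.78   40.402  14.352] 0.645
[ 2.180e+01 -2.045e+01 -1.500e-01 -1.000e-02  0.000e+00  6.650e+00]
[ 2.180e+01 -2.045e+01 -1.500e-01 -0.000e+00 -1.000e-02 -2.335e+01]
t 0.10 j [-1.5   0.26  0.02  1.33 -0.    1.42] ee [ 0.1221 -0.536   0.2447] F [-0.3 -0.6  0.3]
```

```bash
R='[21.8,-20.45,-0.15,0,0,-23.35]'; python3 -m pendant '[[21.8,-20.45,-0.15,0,0,-23.35],[21.8,-20.45,-0.15,0,0,-23.35],[21.8,-20.45,-0.15,0,0,-23.35],[21.8,-20.45,-0.15,0,0,-23.35],[21.8,-20.45,-0.15,0,0,-23.35]]' 1 40; python3 -c "
from h import *
go(.629,.21,.25,-15)"
```

```text
time: 0.72
ee_pos: [0.2974, -0.2754, 0.2467]
eef_rot: [0.835, 0.551, 0.0, 0.0]
ft_force: [1.2, 0.1, 0.0]
grip_width: 0.0857
gripper_force: 0.0
[19.22  3.8  -0.11  0.   -0.   13.64]
[ 19.22   3.8   -0.11   0.     0.   -16.36]
t 0.72 j [-0.95  0.01 -0.27  1.29  0.    1.02] ee [ 0.2974 -0.2754  0.2467] F [1.2 0.1 0. ]
```

```bash
python3 -m pendant '[[19.2,3.8,-0.1,0,0,-16.36],[19.2,3.8,-0.1,0,0,-16.36],[19.2,3.8,-0.1,0,0,-16.36],[19.2,3.8,-0.1,0,0,-16.36],[19.2,3.8,-0.1,0,0,-16.36]]' ; python3 -c "
from h import *
go(.629,.21,.25,-15)"
```

```text
time: 1.35
ee_pos: [0.4753, -0.0181, 0.2484]
eef_rot: [0.495, 0.869, -0.0, 0.0]
ft_force: [-0.1, -1.0, -0.8]
grip_width: 0.0853
gripper_force: 0.0
[ 3.94  8.28 -0.05  0.    0.   22.6 ]
[ 3.94  8.28 -0.05 -0.    0.   -7.4 ]
t 1.35 j [-0.21  0.13 -0.14  1.3  -0.    0.82] ee [ 0.4753 -0.0181  0.2484] F [-0.1 -1.  -0.8]
```

```bash
python3 -c "
from h import *
print(vision.camera_info('wrist'))"
```

```text
{'camera_matrix': array([[332.94415147,   0.        , 319.393203  ],
       [  0.        , 332.94415147, 239.54347874],
       [  0.        ,   0.        ,   1.        ]]), 'R': array([[ 0.86029469,  0.50979601, -0.00103442],
       [ 0.48867448, -0.82407012,  0.2865409 ],
       [ 0.14522497, -0.24701511, -0.95806745]]), 't': array([-0.3992671 , -0.28670675,  0.30703155])}
```

```bash
python3 -m pendant '[[3.9,8.28,-0.05,0,0,-7.4],[3.9,8.28,-0.05,0,0,-7.4],[3.9,8.28,-0.05,0,0,-7.4],[3.9,8.28,-0.05,0,0,-7.4],[3.9,8.28,-0.05,0,0,-7.4]]' ; python3 -c "
from h import *
go(.629,.21,.25,-15)
ci=vision.camera_info('wrist');im=vision.get_image('wrist');cv2.imwrite('pics/w1.png',im)
uv=proj(ci,(.629,.21,.07));print(uv)
for v in(100,120,140,160):print(np.round(lid(im,ci,uv,.07,v,9),3))
"
```

```text
time: 1.98
ee_pos: [0.6311, 0.209, 0.2483]
eef_rot: [0.131, 0.991, -0.0, -0.001]
ft_force: [-0.2, -0.7, -1.3]
grip_width: 0.0858
gripper_force: 0.0
[ 8.e-02  1.e-02 -6.e-02 -2.e-02  1.e-02  3.e+01]
[ 0.08  0.01 -0.06 -0.   -0.02 -0.  ]
t 1.98 j [0.19 0.46 0.34 1.45 0.   0.46] ee [0.6311 0.209  0.2483] F [-0.2 -0.7 -1.3]
[321.42720212 217.63432024]
[  0.631   0.207 -14.742 109.185  60.532]
[  0.631   0.207 -14.742 109.185  60.532]
[  0.631   0.207 -14.742 108.99   60.532]
[  0.631   0.207 -14.742 108.311  59.86 ]
```

View pics/w1.png

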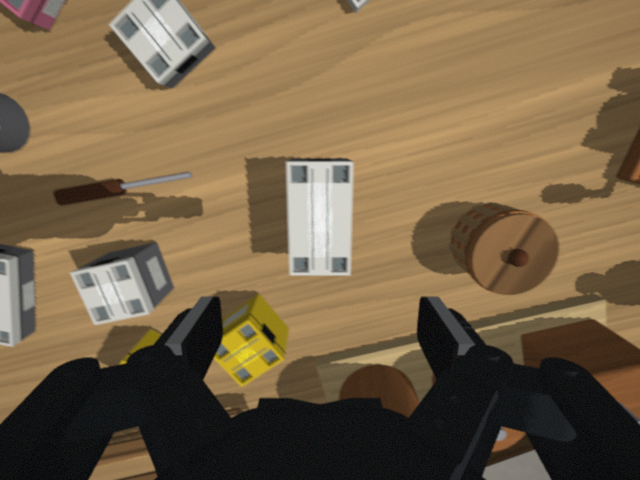

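The lid's corners are at (290,160), (352,160), (350,274) and (290,274), and it is centred between the fingers. Nothing is in the way, so I'll descend and grip.

```bash
python3 -m pendant '[[0,-0.06,2,0,0,0],[0,-0.06,4,0,0,0],[0,-0.06,5.5,0,0,0],[0,-0.06,6.6,0,0,0],[0,-0.06,7,0,0,0]]' && python3 -m pendant '[[0,0,0,0,0,0],[0,0,0,0,0,0],[0,0,0,0,0,0],[0,0,0,0,0,0],[0,0,0,0,0,0]]' 0.5 40
```

```text
time: 2.65
ee_pos: [0.6284, 0.2038, 0.0376]
eef_rot: [0.134, 0.991, -0.001, -0.002]
ft_force: [-0.4, -0.9, 0.6]
grip_width: 0.0853
gripper_force: 0.0
time: 3.28
ee_pos: [0.6305, 0.2044, 0.0414]
eef_rot: [0.134, 0.991, 0.0, 0.001]
ft_force: [0.8, 1.1, 7.2]
grip_width: 0.0598
gripper_force: 44.5
```

```bash
python3 -m pendant '[[0,0,-0.5,0,0,0],[0,0,-2,0,0,0],[0,0,-4,0,0,0],[0,0,-6,0,0,0],[0,0,-7,0,0,0]]' && python3 -c "
from h import *
go(.526,.361,.25,24.5)"
```

```text
time: 3.9
ee_pos: [0.6298, 0.2043, 0.2546]
eef_rot: [0.134, 0.991, 0.001, 0.002]
ft_force: [0.3, -0.1, -4.1]
grip_width: 0.0596
gripper_force: 45.0
[ 4.72  4.12  0.14  0.05 -0.   23.36]
[ 4.72  4.12  0.14  0.    0.04 -6.64]
t 3.90 j [ 0.19  0.45  0.34  1.45 -0.    0.45] ee [0.6298 0.2043 0.2546] F [ 0.3 -0.1 -4.1]
```

```bash
python3 -m pendant '[[1.2,1,0,0,0,-1.6],[2.4,2,0,0,0,-3.2],[3.6,3.1,0,0,0,-4.9],[4.7,4.1,0,0,0,-6.64],[4.7,4.1,0,0,0,-6.64]]' && python3 -c "
from h import *
go(.526,.361,.25,24.5)
ci=vision.camera_info('wrist');im=vision.get_image('wrist');cv2.imwrite('pics/w2.png',im)
uv=proj(ci,(.39,.299,.014));print(uv, -ci['R'].T@ci['t'])
for v in(110,130,150):print(np.round(lid(im,ci,uv,.014,v,9),4))
"
```

```text
time: 4.53
ee_pos: [0.5241, 0.3624, 0.2507]
eef_rot: [-0.215, 0.977, 0.0, -0.0]
ft_force: [0.5, -0.6, -2.5]
grip_width: 0.0596
gripper_force: 45.0
[-4.000e-02 -7.000e-02  2.000e-02  0.000e+00  1.000e-02 -2.995e+01]
[-0.04 -0.07  0.02  0.   -0.    0.05]
t 4.53 j [0.47 0.41 0.26 1.42 0.   0.04] ee [0.5241 0.3624 0.2507] F [ 0.5 -0.6 -2.5]
[319.64765761  60.29191289] [0.4586613  0.32995629 0.37818408]
[  0.3939   0.2956  24.4788 106.4315  60.2877]
[  0.3938   0.2956  24.3066 106.4896  60.2446]
[  0.3938   0.2957  24.4903 106.4276  60.0084]
```

View pics/w2.png

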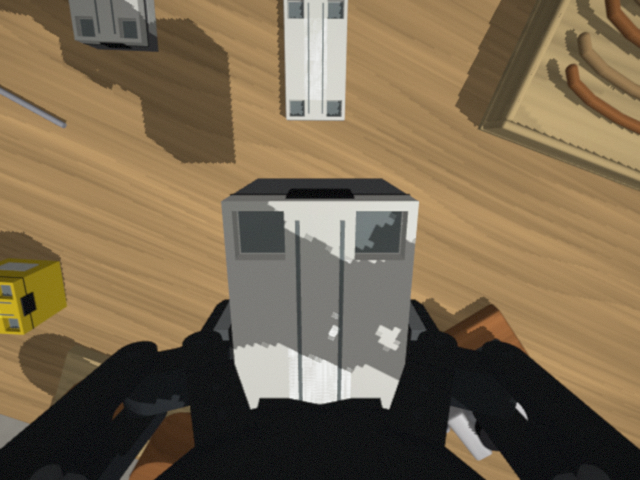

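```bash
python3 -c "
from h import *
ci0=vision.camera_info('wrist')
for i in range(5):
    im=vision.get_image('wrist'); s=status.get_state(); ci=vision.camera_info('wrist')
    print(s['ee_pos'].round(4),(-ci['R'].T@ci['t']).round(4), np.round(lid(im,ci,(316,60),.014,130,9),4))
R=Ro.from_quat(s['eef_rot'])
c=-ci['R'].T@ci['t']; print('cam in tool',R.inv().apply(c-s['ee_pos']), (R.inv()*Ro.from_matrix(ci['R'].T)).as_rotvec(degrees=True))
e=back(ci,np.array([[222,200],[417,200.]]),s['ee_pos'][2]+.0286)
for p in e: print(R.inv().apply(np.r_[p,s['ee_pos'][2]+.0286]-s['ee_pos']))
"
```

```text
[0.5259 0.3603 0.2504] [0.4603 0.3283 0.3779] [  0.3947   0.2951  24.4016 105.3273  60.2782]
[0.5264 0.3597 0.2502] [0.4607 0.3278 0.3777] [  0.3947   0.2955  24.438  105.1873  60.1944]
[0.5267 0.3594 0.2501] [0.461  0.3275 0.3776] [  0.3943   0.2957  24.4869 104.2622  60.2568]
[0.5269 0.3593 0.25  ] [0.4612 0.3274 0.3775] [  0.3943   0.2959  24.493  104.2595  60.2976]
[0.5269 0.3592 0.25  ] [0.4612 0.3273 0.3775] [  0.3943   0.296   24.5239 104.2741  60.2922]
cam in tool [ 0.07300446 -0.00199722 -0.12750213] [-13.09994925 -13.01149732  89.28930009]
[ 0.0557991  -0.03105526 -0.02858173]
[ 0.05582085  0.02733637 -0.02859159]
```

The held box sits 1.9 mm off in tool y by the camera model, so I'll apply that correction. Next I'll hover low over the plate and check.

```bash
python3 -c "
from h import *
go(.391,.298,.068,24.5)"
```

```text
[ 4.970e+00  1.000e-02  6.070e+00 -0.000e+00  0.000e+00  2.998e+01]
[ 4.97  0.01  6.07 -0.   -0.   -0.02]
t 4.83 j [ 0.47  0.41  0.26  1.42 -0.    0.04] ee [0.5269 0.3592 0.25  ] F [ 0.3 -0.5 -2.7]
```

```bash
python3 -m pendant '[[1.5,0,0,0,0,0],[3,0,0.5,0,0,0],[4.5,0,2,0,0,0],[4.97,0,4,0,0,0],[4.97,0,5.2,0,0,0]]' && python3 -m pendant '[[0,0,0.6,0,0,0],[0,0,0.87,0,0,0],[0,0,0.87,0,0,0],[0,0,0.87,0,0,0]]' && python3 -c "
from h import *
go(.391,.298,.068,24.5)
im=vision.get_image('wrist')
im2=vision.get_image('side'); cv2.imwrite('pics/s3.png',np.hstack([cv2.resize(im2[270:450,260:480],None,fx=2.2,fy=2.2,interpolation=3)[:390,:],cv2.resize(im,(300,390))[:, :]]))
"
```

```text
time: 5.45
ee_pos: [0.3889, 0.2967, 0.0923]
eef_rot: [-0.211, 0.977, -0.0, -0.001]
ft_force: [0.2, 0.1, -2.7]
grip_width: 0.0599
gripper_force: 44.9
time: 5.95
ee_pos: [0.3913, 0.2985, 0.0687]
eef_rot: [-0.212, 0.977, 0.0, 0.001]
ft_force: [-0.2, -0.2, -3.6]
grip_width: 0.0591
gripper_force: 44.9
[ 2.000e-02 -1.000e-02  2.000e-02  2.000e-02 -0.000e+00  2.999e+01]
[ 0.02 -0.01  0.02  0.    0.01 -0.01]
t 5.95 j [ 0.48  0.28 -0.43  0.86 -0.    0.05] ee [0.3913 0.2985 0.0687] F [-0.2 -0.2 -3.6]
```

View pics/s3.png

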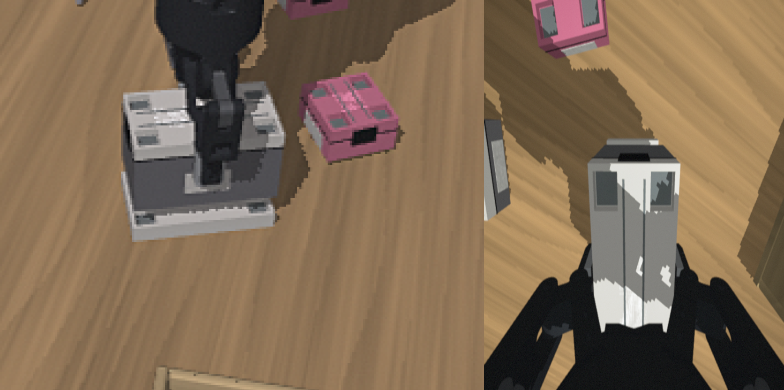

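The box hovers over the plate with the near plate edge visible below it, from (133,226) to (273,207) in the crop. I'll cross-check the plate pose from the unobstructed side image.

```bash
python3 -c "
from h import *
im=cv2.imread('pics/side0.png');ci=vision.camera_info('side')
for n,uv in dict(plate_long=(350,358),plate_square=(385,192),square_shallow=(351,278),long_deep=(240,280),long_shallow=(302,197),square_deep=(270,222)).items():
    for v in(150,175,200): print(n,v,np.round(lid(im,ci,uv,Z[n],v),4))
im=vision.get_image('side')
for v in (150,175,200): print('held',np.round(lid(im,ci,(352,325),.0966,v,9),4))
"
```

```text
plate_long 150 [  0.3917   0.297   24.4714 109.5158  59.9507]
plate_long 175 [ 0.3936  0.2918 24.2859 75.6187 47.6297]
plate_long 200 [ 0.3872  0.2937 26.2526 53.9832 19.9203]
plate_square 150 [  0.4353  -0.2955 -84.391   83.7599  59.2061]
plate_square 175 [  0.6342  -0.2226 -28.0654  93.7683  24.5196]
plate_square 200 [  0.6537   0.1434 -14.8295  55.4331  21.8278]
square_shallow 150 [  0.4304   0.1171 -67.0667  72.1358  59.7707]
square_shallow 175 [  0.4318   0.1137 -77.6033  41.5348  24.0041]
square_shallow 200 [ 0.3829  0.3188 26.2526 51.9107 19.1556]
long_deep 150 [  0.6297   0.2133 -14.9513 115.4581  69.6243]
long_deep 175 [  0.6342   0.2063 -16.0033  79.1296  22.9525]
long_deep 200 [  0.6224   0.2097 -14.8295  50.8493  20.0229]
long_shallow 150 [  0.6315  -0.1659 -28.4519 115.7824  91.3644]
long_shallow 175 [  0.6204  -0.1778 -28.0654  90.1684  23.5783]
long_shallow 200 [  0.6392   0.1742 -14.8295  53.3049  20.9898]
square_deep 150 [ 6.47700e-01 -9.40000e-03  8.95832e+01  7.64710e+01  6.29126e+01]
square_deep 175 [  0.6045  -0.126  -28.0654  86.0147  22.4921]
square_deep 200 [  0.6224   0.2097 -14.8295  50.8493  20.0229]
held [  0.3936   0.3425 -64.8793 148.4138  96.2272]
held [  0.4158   0.309  -66.2734  59.3816  56.6749]
held [ 0.4071  0.3023 66.7136 43.4108 26.8225]
```

The side view gives (.3917,.297), which agrees within 1.5 mm. I'll lower it slowly.

```bash
python3 -m pendant '[[0,0,0.2,0,0,0],[0,0,0.4,0,0,0],[0,0,0.5,0,0,0],[0,0,0.5,0,0,0],[0,0,0.5,0,0,0]]' && python3 -m pendant '[[0,0,0.04,0,0,0],[0,0,0.08,0,0,0],[0,0,0.12,0,0,0],[0,0,0.14,0,0,0],[0,0,0.14,0,0,0]]'
```

```text
time: 6.72
ee_pos: [0.3907, 0.2985, 0.0529]
eef_rot: [-0.212, 0.977, 0.0, 0.0]
ft_force: [-0.1, 0.8, -3.2]
grip_width: 0.0594
gripper_force: 45.0
time: 7.35
ee_pos: [0.3906, 0.2985, 0.0494]
eef_rot: [-0.212, 0.977, 0.0, 0.0]
ft_force: [-3.4, -1.2, 6.6]
grip_width: 0.0596
gripper_force: 46.4
```

At z .0494 the box meets resistance, which is the expected seated height. On the rim it would have stopped at .055. I'll press lightly and release.

```bash
python3 -m pendant '[[0,0,0.02,0,0,0],[0,0,0.02,0,0,0]]' && python3 -m pendant '[[0,0,0,0,0,0],[0,0,0,0,0,0],[0,0,0,0,0,0],[0,0,0,0,0,0]]' 1 && python3 -m pendant '[[0,0,-1,0,0,0],[0,0,-3,0,0,0],[0,0,-5,0,0,0],[0,0,-6.5,0,0,0],[0,0,-6.5,0,0,0]]' && python3 -c "
from h import *
im=vision.get_image('wrist');ci=vision.camera_info('wrist')
uv=proj(ci,(.391,.298,.078))
print(np.round(lid(im,ci,uv,.078,130,9),4)); im=vision.get_image('side');cv2.imwrite('pics/s4.png',cv2.resize(im[280:430,260:440],None,fx=3,fy=3,interpolation=3))
go(.632-.15*.883,-.177+.15*.469,.25,-28)
go(.632,-.177,.25,-28)
"
```

```text
time: 7.6
ee_pos: [0.3907, 0.2984, 0.0493]
eef_rot: [-0.212, 0.977, 0.0, 0.001]
ft_force: [-4.7, -3.5, 14.1]
grip_width: 0.0597
gripper_force: 47.2
time: 8.1
ee_pos: [0.3906, 0.2984, 0.048]
eef_rot: [-0.212, 0.977, -0.0, -0.0]
ft_force: [0.1, 0.6, 0.1]
grip_width: 0.0857
gripper_force: 0.0
time: 8.72
ee_pos: [0.3918, 0.2991, 0.2463]
eef_rot: [-0.212, 0.977, 0.001, 0.003]
ft_force: [-0.2, -0.7, -1.0]
grip_width: 0.0849
gripper_force: 0.0
[  0.3885   0.2953  24.499  108.2365  59.59  ]
[  2.29 -13.79  -0.24  -0.     0.   -21.25]
[  2.29 -13.79  -0.24   0.     0.     8.75]
t 8.82 j [ 0.48  0.16 -0.11  1.3   0.    0.05] ee [0.3905 0.2984 0.2427] F [-0.2 -0.1 -0.6]
[ -0.76 -17.76  -0.24  -0.     0.   -21.25]
[ -0.76 -17.76  -0.24   0.     0.     8.75]
t 8.82 j [ 0.48  0.16 -0.11  1.3   0.    0.05] ee [0.3905 0.2984 0.2427] F [-0.2 -0.1 -0.6]
```

View pics/s4.png

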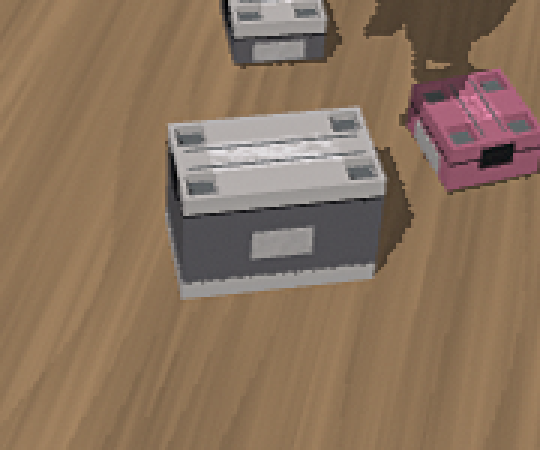

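long_deep is fully seated with no gap under it, and the wrist view shows a bias of about (+2.4, -1.9) mm in tool x and y. Next is long_shallow.

```bash
python3 -m pendant '[[-0.9,-17.76,-0.24,0,0,8.75],[-0.9,-17.76,-0.24,0,0,8.75],[-0.9,-17.76,-0.24,0,0,8.75],[-0.9,-17.76,-0.24,0,0,8.75],[-0.9,-17.76,-0.24,0,0,8.75]]' && python3 -c "
from h import *
go(.627,-.179,.25,-28)"
```

```text
time: 9.45
ee_pos: [0.5344, 0.019, 0.2454]
eef_rot: [0.245, 0.97, -0.0, -0.001]
ft_force: [0.2, 0.2, -0.4]
grip_width: 0.0857
gripper_force: 0.0
[-5.850e+00 -4.340e+00 -1.600e-01 -4.000e-02  1.000e-02  2.994e+01]
[-5.85 -4.34 -0.16 -0.01 -0.03 -0.06]
t 9.45 j [-0.12  0.23 -0.01  1.33  0.    0.37] ee [0.5344 0.019  0.2454] F [ 0.2  0.2 -0.4]
```

```bash
python3 -m pendant '[[-2,-1.5,-0.1,0,0,0],[-4,-3,-0.1,0,0,0],[-5.8,-4.2,-0.1,0,0,0],[-5.8,-4.2,-0.1,0,0,0],[-5.8,-4.2,-0.1,0,0,0]]' && python3 -c "
from h import *
vision.get_image('wrist');im=vision.get_image('wrist');ci=vision.camera_info('wrist')
r=lid(im,ci,proj(ci,(.627,-.179,.04)),.04,130,9);print(np.round(r,4))
s=status.get_state();c=Ro.from_quat(s['eef_rot']).apply([.0024,-.0019,0]);x,y=r[0]-c[0],r[1]-c[1];print(x,y)
go(x,y,.02,r[2])"
```

```text
time: 10.07
ee_pos: [0.6288, -0.1739, 0.2469]
eef_rot: [0.243, 0.97, 0.0, -0.002]
ft_force: [-1.1, 0.7, 0.6]
grip_width: 0.0855
gripper_force: 0.0
[  0.6265  -0.1817 -27.6695 109.7183  60.4287]
0.6295035040382365 -0.18115344348965057
[-0.21 -0.26  7.62 -0.05  0.   29.94]
[-0.21 -0.26  7.62 -0.   -0.03 -0.06]
t 10.18 j [-0.4   0.44  0.3   1.44  0.    0.09] ee [ 0.6283 -0.1716  0.2485] F [0.2 0.5 0.1]
```

```bash
python3 -m pendant '[[-0.21,-0.26,2,0,0,0],[-0.21,-0.26,4,0,0,0],[-0.21,-0.26,6,0,0,0],[-0.21,-0.26,7.2,0,0,0],[-0.21,-0.26,7.5,0,0,0]]' && python3 -m pendant '[[0,0,0,0,0,0],[0,0,0,0,0,0],[0,0,0,0,0,0],[0,0,0,0,0,0],[0,0,0,0,0,0]]' 0.5 40
```

```text
time: 10.8
ee_pos: [0.629, -0.1798, 0.0231]
eef_rot: [0.241, 0.97, 0.0, -0.002]
ft_force: [0.4, -0.2, 0.7]
grip_width: 0.0852
gripper_force: 0.0
time: 11.42
ee_pos: [0.6317, -0.182, 0.0274]
eef_rot: [0.242, 0.97, -0.0, 0.002]
ft_force: [-0.6, 1.0, 7.2]
grip_width: 0.0595
gripper_force: 44.3
```

```bash
python3 -m pendant '[[0,0,-0.5,0,0,0],[0,0,-2,0,0,0],[0,0,-4,0,0,0],[0,0,-6,0,0,0],[0,0,-7.5,0,0,0]]' && python3 -c "
from h import *
go(.390+.15*.91,.298+.15*.415,.25,24.5)"
```

```text
time: 12.05
ee_pos: [0.6305, -0.1819, 0.2546]
eef_rot: [0.242, 0.97, -0.0, 0.002]
ft_force: [0.3, -0.5, -1.4]
grip_width: 0.0591
gripper_force: 44.0
[1.155e+01 1.432e+01 1.200e-01 4.000e-02 2.000e-02 2.125e+01]
[ 1.155e+01  1.432e+01  1.200e-01 -1.000e-02  3.000e-02 -8.750e+00]
t 12.05 j [-0.41  0.44  0.32  1.45 -0.    0.08] ee [ 0.6305 -0.1819  0.2546] F [ 0.3 -0.5 -1.4]
```

```bash
python3 -m pendant '[[11.5,14.3,0.1,0,0,-8.75],[11.5,14.3,0.1,0,0,-8.75],[11.5,14.3,0.1,0,0,-8.75],[11.5,14.3,0.1,0,0,-8.75],[11.5,14.3,0.1,0,0,-8.75]]' && python3 -c "
from h import *
go(.390+.15*.91,.298+.15*.415,.25,24.5)"
```

```text
time: 12.68
ee_pos: [0.5713, 0.1269, 0.2499]
eef_rot: [-0.215, 0.977, -0.0, 0.001]
ft_force: [0.7, 1.0, -1.6]
grip_width: 0.0591
gripper_force: 44.0
[-1.910e+00  7.690e+00 -1.000e-02 -2.000e-02 -1.000e-02 -2.995e+01]
[-1.91  7.69 -0.01 -0.    0.01  0.05]
t 12.68 j [ 0.08  0.32  0.12  1.37 -0.   -0.36] ee [0.5713 0.1269 0.2499] F [ 0.7  1.  -1.6]
```

```bash
python3 -m pendant '[[-1.8,7.6,0,0,0,0],[-1.8,7.6,0,0,0,0],[-1.8,7.6,0,0,0,0],[-1.8,7.6,0,0,0,0],[-1.8,7.6,0,0,0,0]]' && python3 -c "
from h import *
for i in range(4): im=vision.get_image('wrist')
ci=vision.camera_info('wrist');cv2.imwrite('pics/w5.png',im)
print(np.round(lid(im,ci,proj(ci,(.39,.298,.078)),.078,130,9),4))
go(.390,.298,.12,24.5)"
```

```text
time: 13.3
ee_pos: [0.5254, 0.358, 0.2492]
eef_rot: [-0.214, 0.977, 0.0, 0.0]
ft_force: [0.7, -1.7, -1.6]
grip_width: 0.0595
gripper_force: 44.1
[ 0.4032  0.3016 24.4021 84.0321 60.114 ]
[4.930e+00 1.900e-01 4.300e+00 1.000e-02 0.000e+00 2.999e+01]
[ 4.93  0.19  4.3  -0.    0.   -0.01]
t 13.50 j [ 0.46  0.41  0.25  1.41 -0.    0.03] ee [0.527  0.3541 0.2491] F [ 0.5  0.  -2.1]
```

View pics/w5.png

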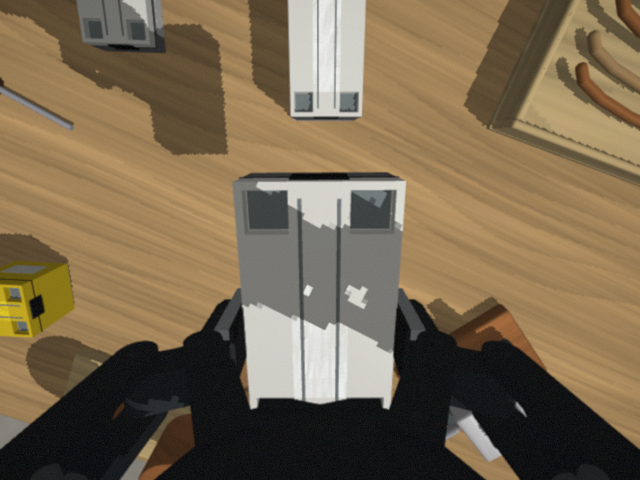

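The held box's front lid edge runs (234,181)–(405,181). The near lid edge of the seated box is at (290,116)–(362,117). I'll compute both.

```bash
python3 -c "
from h import *
s=status.get_state();ci=vision.camera_info('wrist');R=Ro.from_quat(s['eef_rot'])
for px,z in(([[234,181],[405,181.]],s['ee_pos'][2]+.0126),([[290,116],[362,116.]],.078)):
    for p in back(ci,np.array(px),z): print((R.inv().apply(np.r_[p,z]-s['ee_pos'])*1000).round(1))
print(R.inv().apply(np.r_[.39,.298,.078]-s['ee_pos'])*1000)
"
```

```text
[ 59.6 -31.1 -12.6]
[ 59.6  27.4 -12.6]
[ 92.4 -26.5 171.1]
[ 92.5  34.2 171.1]
[147.98061632   5.68770442 171.06334803]
```

```bash
python3 -m pendant '[[1.5,0.06,0,0,0,0],[3,0.12,0,0,0,0],[4.5,0.19,0.5,0,0,0],[4.78,0.19,2,0,0,0],[4.78,0.19,3.4,0,0,0]]' && python3 -m pendant '[[0,0,0.6,0,0,0],[0,0,0.95,0,0,0],[0,0,0.95,0,0,0],[0,0,0.95,0,0,0],[0,0,0.95,0,0,0]]' && python3 -c "
from h import *
go(.394,.300,.0994,24.5)
im2=vision.get_image('side'); cv2.imwrite('pics/s6.png',cv2.resize(im2[250:410,260:460],None,fx=3,fy=3,interpolation=3))
"
```

```text
time: 14.12
ee_pos: [0.3937, 0.2993, 0.1467]
eef_rot: [-0.211, 0.977, 0.0, 0.001]
ft_force: [1.0, 2.0, -1.2]
grip_width: 0.0593
gripper_force: 44.2
time: 14.75
ee_pos: [0.3944, 0.3009, 0.1188]
eef_rot: [-0.212, 0.977, 0.0, 0.001]
ft_force: [-0.5, 0.1, -1.4]
grip_width: 0.059
gripper_force: 44.0
[ 2.0e-02 -2.0e-02  6.5e-01  2.0e-02 -0.0e+00  3.0e+01]
[ 0.02 -0.02  0.65  0.    0.01 -0.  ]
t 14.75 j [ 0.48  0.24 -0.34  0.99  0.    0.06] ee [0.3944 0.3009 0.1188] F [-0.5  0.1 -1.4]
```

View pics/s6.png

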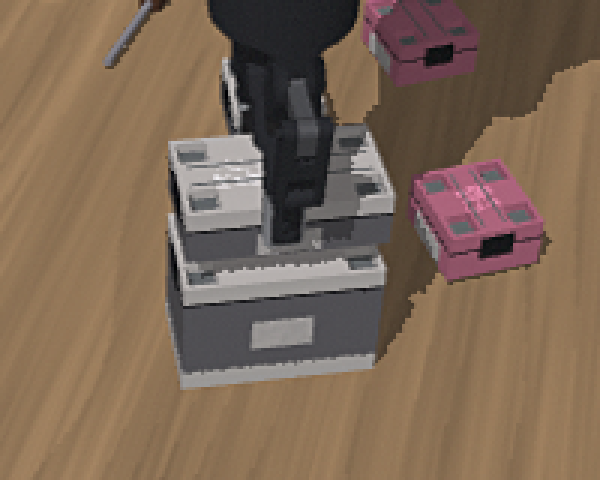

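It is aligned over the box below. Lowering.

```bash
python3 -m pendant '[[0,0,0.2,0,0,0],[0,0,0.4,0,0,0],[0,0,0.5,0,0,0],[0,0,0.5,0,0,0],[0,0,0.5,0,0,0]]' && python3 -m pendant '[[0,0,0.04,0,0,0],[0,0,0.08,0,0,0],[0,0,0.12,0,0,0],[0,0,0.15,0,0,0],[0,0,0.15,0,0,0]]'
```

```text
time: 15.42
ee_pos: [0.394, 0.3008, 0.1031]
eef_rot: [-0.212, 0.977, 0.0, 0.0]
ft_force: [-0.1, -0.9, -1.2]
grip_width: 0.0593
gripper_force: 44.0
time: 16.05
ee_pos: [0.394, 0.3008, 0.0992]
eef_rot: [-0.212, 0.977, 0.0, 0.0]
ft_force: [-1.9, -0.4, 6.0]
grip_width: 0.0591
gripper_force: 45.2
```

```bash
python3 -m pendant '[[0,0,0.02,0,0,0],[0,0,0.02,0,0,0]]' && python3 -m pendant '[[0,0,0,0,0,0],[0,0,0,0,0,0],[0,0,0,0,0,0],[0,0,0,0,0,0]]' 1 && python3 -m pendant '[[0,0,-1,0,0,0],[0,0,-2.5,0,0,0],[0,0,-4,0,0,0],[0,0,-5,0,0,0],[0,0,-5,0,0,0]]' && python3 -c "
from h import *
im=vision.get_image('wrist');ci=vision.camera_info('wrist')
im=vision.get_image('side');cv2.imwrite('pics/s7.png',cv2.resize(im[250:410,260:460],None,fx=3,fy=3,interpolation=3))
go(.645,-.015,.25,-2)
"
```

```text
time: 16.3
ee_pos: [0.3941, 0.3009, 0.0991]
eef_rot: [-0.212, 0.977, 0.0, 0.001]
ft_force: [-3.1, -1.9, 11.5]
grip_width: 0.0592
gripper_force: 45.9
time: 16.8
ee_pos: [0.3939, 0.3007, 0.0978]
eef_rot: [-0.212, 0.977, -0.0, -0.0]
ft_force: [-0.8, -0.4, -0.1]
grip_width: 0.0854
gripper_force: 0.0
time: 17.42
ee_pos: [0.3947, 0.3012, 0.25]
eef_rot: [-0.212, 0.977, 0.001, 0.002]
ft_force: [0.3, 0.1, 0.9]
grip_width: 0.0857
gripper_force: 0.0
[ -3.26 -13.05  -0.08   0.    -0.   -25.58]
[ -3.26 -13.05  -0.08  -0.    -0.     4.42]
t 17.52 j [ 0.48  0.17 -0.1   1.31 -0.    0.06] ee [0.3938 0.3007 0.2475] F [-0.8  0.2 -1.1]
```

View pics/s7.png

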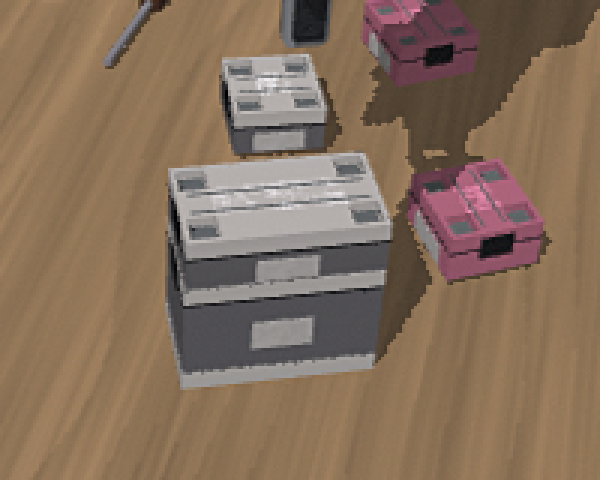

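The long stack is done and fully seated. Next is square_deep.

```bash
python3 -m pendant '[[-3.26,-13.05,-0.1,0,0,4.42],[-3.26,-13.05,-0.1,0,0,4.42],[-3.26,-13.05,-0.1,0,0,4.42],[-3.26,-13.05,-0.1,0,0,4.42],[-3.26,-13.05,-0.1,0,0,4.42]]' && python3 -c "
from h import *
go(.645,-.015,.25,-2)"
```

```text
time: 18.15
ee_pos: [0.5891, 0.0544, 0.2487]
eef_rot: [0.018, 1.0, 0.0, -0.001]
ft_force: [1.2, 1.3, 0.7]
grip_width: 0.0856
gripper_force: 0.0
[-1.94 -2.25 -0.05 -0.03 -0.   29.99]
[-1.94 -2.25 -0.05  0.   -0.02 -0.01]
t 18.15 j [-0.05  0.33  0.13  1.38  0.   -0.01] ee [0.5891 0.0544 0.2487] F [1.2 1.3 0.7]
```

```bash
python3 -m pendant '[[-1.9,-2.2,0,0,0,0],[-1.9,-2.2,0,0,0,0],[-1.9,-2.2,0,0,0,0],[-1.9,-2.2,0,0,0,0]]' && python3 -c "
from h import *
for i in range(3): im=vision.get_image('wrist')
ci=vision.camera_info('wrist');cv2.imwrite('pics/w8.png',im)
r=lid(im,ci,proj(ci,(.646,-.015,.07)),.07,120,13);print(np.round(r,4))
s=status.get_state();c=Ro.from_quat(s['eef_rot']).apply([.0024,-.0019,0]);x,y=r[0]-c[0],r[1]-c[1];print(x,y)
go(x,y,.04,(r[2]+45)%90-45)"
```

```text
time: 18.65
ee_pos: [0.6425, -0.0112, 0.2492]
eef_rot: [0.018, 1.0, 0.0, -0.001]
ft_force: [-0.4, 0.6, -0.2]
grip_width: 0.0856
gripper_force: 0.0
[ 6.47900e-01 -1.82000e-02  8.80670e+01  6.01344e+01  5.98596e+01]
0.6504047056376464 -0.01636643643018845
[-0.27 -0.18  7.01 -0.   -0.   30.  ]
[-0.27 -0.18  7.01  0.   -0.   -0.  ]
t 18.80 j [-0.15  0.42  0.28  1.43  0.   -0.11] ee [ 0.6426 -0.0107  0.2504] F [-0.4  0.1  0.4]
```

View pics/w8.png

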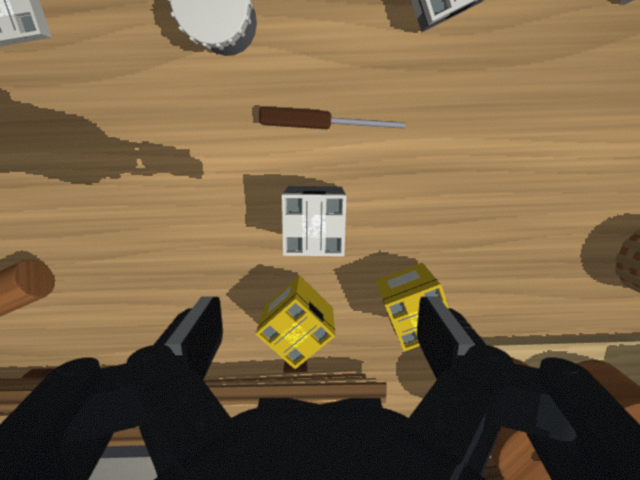

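square_deep's lid corners are at (283,193), (346,193), (345,256) and (283,256). The yellow decoys are below it in the image and clear of the fingers.

```bash
python3 -m pendant '[[-0.2,-0.18,2,0,0,0],[-0.2,-0.18,4,0,0,0],[-0.2,-0.18,5.5,0,0,0],[-0.2,-0.18,6.6,0,0,0],[-0.2,-0.18,7,0,0,0]]' && python3 -m pendant '[[0,0,0,0,0,0],[0,0,0,0,0,0],[0,0,0,0,0,0],[0,0,0,0,0,0],[0,0,0,0,0,0]]' 0.5 40 && python3 -m pendant '[[0,0,-0.5,0,0,0],[0,0,-2,0,0,0],[0,0,-4,0,0,0],[0,0,-6,0,0,0],[0,0,-7,0,0,0]]' && python3 -c "
from h import *
go(.434+.14,-.304,.25,0)"
```

```text
time: 19.42
ee_pos: [0.6478, -0.0164, 0.0388]
eef_rot: [0.017, 1.0, 0.0, -0.001]
ft_force: [-0.2, 0.2, 1.4]
grip_width: 0.0856
gripper_force: 0.0
time: 20.05
ee_pos: [0.6498, -0.0173, 0.0418]
eef_rot: [0.018, 1.0, -0.0, 0.001]
ft_force: [0.9, 1.7, 6.2]
grip_width: 0.0599
gripper_force: 44.1
time: 20.68
ee_pos: [0.6492, -0.0174, 0.2551]
eef_rot: [0.018, 1.0, -0.0, 0.002]
ft_force: [0.3, 0.0, -3.1]
grip_width: 0.0596
gripper_force: 44.3
[ 2.170e+00 -9.630e+00  1.700e-01  7.000e-02  1.000e-02  2.966e+01]
[ 2.17 -9.63  0.17 -0.01  0.05 -0.34]
t 20.68 j [-0.16  0.43  0.3   1.44 -0.   -0.12] ee [ 0.6492 -0.0174  0.2551] F [ 0.3  0.  -3.1]
```

```bash
python3 -m pendant '[[2.2,-9.6,0.1,0,0,0],[2.2,-9.6,0.1,0,0,0],[2.2,-9.6,0.1,0,0,0],[2.2,-9.6,0.1,0,0,0],[2.2,-9.6,0.1,0,0,0]]' && python3 -m pendant '[[0,0,0,0,0,0],[0,0,0,0,0,0],[0,0,0,0,0,0]]' && python3 -c "
from h import *
im=vision.get_image('wrist')
ci=vision.camera_info('wrist');cv2.imwrite('pics/w9.png',im)
r=lid(im,ci,proj(ci,(.434,-.304,.014)),.014,130,13);print(np.round(r,4))
go(.434,-.304,.07,(r[2]+45)%90-45)"
```

```text
time: 21.3
ee_pos: [0.5715, -0.3052, 0.2481]
eef_rot: [0.018, 1.0, -0.0, -0.0]
ft_force: [0.2, 0.6, -2.6]
grip_width: 0.0596
gripper_force: 44.3
time: 21.68
ee_pos: [0.5732, -0.3016, 0.2477]
eef_rot: [0.017, 1.0, 0.0, 0.0]
ft_force: [-1.4, -0.1, -2.7]
grip_width: 0.0596
gripper_force: 44.5
[ 0.4363 -0.3089  6.1121 60.9802 60.2302]
[ 4.64 -0.24  5.92  0.    0.   28.66]
[ 4.64 -0.24  5.92 -0.    0.   -1.34]
t 21.73 j [-0.61  0.43  0.28  1.42  0.   -0.58] ee [ 0.5732 -0.3015  0.2477] F [ 0.2 -0.  -2.5]
```

View pics/w9.png

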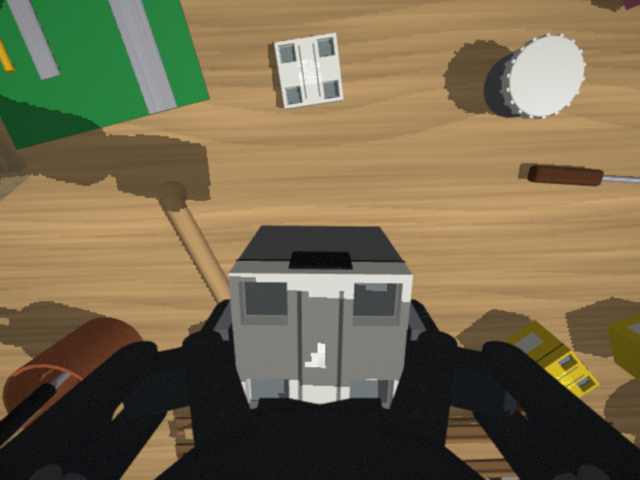

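The plate is at (276..343, 33..108). The held box's front lid edge is at row 275, columns 230–411.

```bash
python3 -c "
from h import *
s=status.get_state();ci=vision.camera_info('wrist');R=Ro.from_quat(s['eef_rot'])
z=s['ee_pos'][2]+.0282
for p in back(ci,np.array([[230,275],[411,275.]]),z): print((R.inv().apply(np.r_[p,z]-s['ee_pos'])*1000).round(1))
im=cv2.imread('pics/side0.png');ci=vision.camera_info('side')
for v in(135,145,155,160,165):
  for k in (1,3): print(v,k,np.round(lid(im,ci,(385,194),.014,v,k),4))
im=vision.get_image('top');ci=vision.camera_info('top')
for v in(110,120,130,140): print('top',np.round(lid(im,ci,(463,280),.014,v,7),4))
"
```

```text
[ 30.6 -30.4 -28.2]
[ 30.6  27.8 -28.2]
135 1 [  0.4351  -0.2955 -84.0347  84.1979  59.6474]
135 3 [  0.4351  -0.2955 -84.0347  84.1979  59.6474]
145 1 [  0.4351  -0.2954 -84.4041  84.0871  59.5289]
145 3 [  0.4351  -0.2954 -84.4041  84.0871  59.5289]
155 1 [  0.4364  -0.3063 -84.4041  62.0839  59.2005]
155 3 [  0.4359  -0.2986 -84.8601  77.1207  59.2338]
160 1 [  0.4372  -0.3075 -81.2984  61.1649  57.5542]
160 3 [  0.4365  -0.3063 -84.3265  60.9613  58.8716]
165 1 [ 0.4364 -0.3088 17.7801 55.9214 55.0886]
165 3 [  0.4363  -0.3067 -80.9755  58.5591  55.8067]
top [ 4.5460000e-01 -5.0950000e-01 -3.4838700e+01  1.0175782e+03
  3.1206020e+02]
top [ 4.551000e-01 -4.886000e-01 -3.519650e+01  9.787106e+02  2.599222e+02]
top [ 3.645000e-01 -3.056000e-01 -3.494510e+01  5.939223e+02  4.300120e+01]
top [ 0.4546 -0.0985 43.7372 61.5644 59.2288]
```

```bash
python3 -c "
from h import *
go(.4363,-.3063,.069,6)"
```

```text
[ 4.56 -0.31  5.95  0.    0.   28.68]
[ 4.56 -0.31  5.95 -0.    0.   -1.32]
t 21.77 j [-0.61  0.43  0.28  1.42  0.   -0.58] ee [ 0.5732 -0.3016  0.2476] F [-0.2 -0.1 -3.2]
```

```bash
python3 -m pendant '[[1.5,-0.1,0,0,0,-0.6],[3,-0.2,0,0,0,-1.32],[4.56,-0.31,1,0,0,-1.32],[4.56,-0.31,3,0,0,-1.32],[4.56,-0.31,4.8,0,0,-1.32]]' && python3 -m pendant '[[0,0,0.6,0,0,0],[0,0,1.15,0,0,0],[0,0,1.15,0,0,0],[0,0,1.15,0,0,0],[0,0,1.15,0,0,0]]' && python3 -c "
from h import *
im2=vision.get_image('side'); cv2.imwrite('pics/s10.png',cv2.resize(im2[130:230,330:450],None,fx=4.5,fy=4.5,interpolation=3))
go(.4363,-.3063,.0498,6)
"
```

```text
time: 22.4
ee_pos: [0.4356, -0.3067, 0.1026]
eef_rot: [-0.052, 0.999, -0.001, 0.001]
ft_force: [0.6, -0.5, -2.9]
grip_width: 0.0595
gripper_force: 44.6
time: 23.02
ee_pos: [0.4362, -0.3074, 0.0697]
eef_rot: [-0.052, 0.999, -0.001, 0.001]
ft_force: [1.3, 0.6, -2.0]
grip_width: 0.0593
gripper_force: 44.4
[-1.000e-02  4.000e-02  6.600e-01  1.000e-02  2.000e-02  2.998e+01]
[-0.01  0.04  0.66 -0.01  0.01 -0.02]
t 23.07 j [-0.77  0.34 -0.33  0.89 -0.   -0.87] ee [ 0.4362 -0.3075  0.0696] F [ 0.  -0.  -1.8]
```

View pics/s10.png

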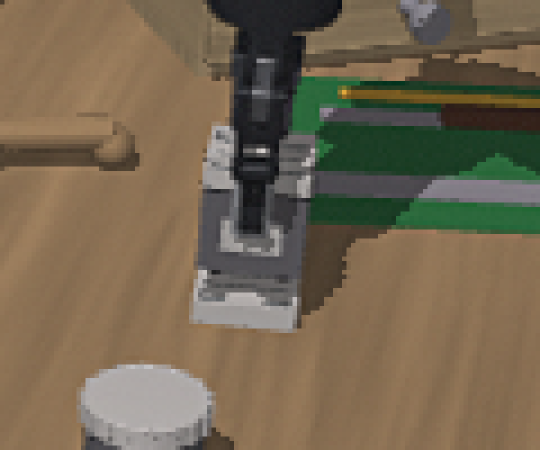

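```bash
python3 -m pendant '[[0,0.03,0.2,0,0,0],[0,0.03,0.4,0,0,0],[0,0.03,0.5,0,0,0],[0,0.03,0.5,0,0,0],[0,0.03,0.5,0,0,0]]' && python3 -m pendant '[[0,0,0.04,0,0,0],[0,0,0.08,0,0,0],[0,0,0.12,0,0,0],[0,0,0.16,0,0,0],[0,0,0.16,0,0,0]]'
```

```text
time: 23.7
ee_pos: [0.4357, -0.3064, 0.0538]
eef_rot: [-0.051, 0.999, -0.0, 0.0]
ft_force: [0.2, -0.3, -2.3]
grip_width: 0.0595
gripper_force: 44.5
time: 24.32
ee_pos: [0.4357, -0.3064, 0.0498]
eef_rot: [-0.051, 0.999, -0.0, 0.0]
ft_force: [-1.6, 2.6, 8.0]
grip_width: 0.0597
gripper_force: 45.9
```

```bash
python3 -m pendant '[[0,0,0.02,0,0,0],[0,0,0.02,0,0,0]]' && python3 -m pendant '[[0,0,0,0,0,0],[0,0,0,0,0,0],[0,0,0,0,0,0],[0,0,0,0,0,0]]' 1 && python3 -m pendant '[[0,0,-1,0,0,0],[0,0,-3,0,0,0],[0,0,-5,0,0,0],[0,0,-6.6,0,0,0],[0,0,-6.6,0,0,0]]' && python3 -c "
from h import *
for i in range(2): im=vision.get_image('wrist')
ci=vision.camera_info('wrist')
print(np.round(lid(im,ci,proj(ci,(.436,-.306,.078)),.078,130,13),4))
go(.432,.114,.25,24.7)
"
```

```text
time: 24.58
ee_pos: [0.4358, -0.3064, 0.0497]
eef_rot: [-0.051, 0.999, -0.0, 0.0]
ft_force: [-3.7, 3.9, 13.6]
grip_width: 0.0594
gripper_force: 46.5
time: 25.08
ee_pos: [0.4357, -0.3064, 0.0482]
eef_rot: [-0.051, 0.999, 0.0, -0.0]
ft_force: [0.3, -0.3, -0.2]
grip_width: 0.0856
gripper_force: 0.0
time: 25.7
ee_pos: [0.4367, -0.3073, 0.2501]
eef_rot: [-0.051, 0.999, -0.002, 0.002]
ft_force: [0.1, 0.1, -0.6]
grip_width: 0.0853
gripper_force: 0.0
[  0.4325  -0.3073 -84.0814  59.6707  58.7539]
[-1.32 13.95 -0.13  0.    0.   26.87]
[-1.32 13.95 -0.13 -0.    0.   -3.13]
t 25.80 j [-0.77  0.23 -0.02  1.32  0.   -0.87] ee [ 0.4357 -0.3064  0.2462] F [-0.6 -0.7 -0.1]
```

```bash
python3 -m pendant '[[-1.3,13.95,-0.1,0,0,-3.13],[-1.3,13.95,-0.1,0,0,-3.13],[-1.3,13.95,-0.1,0,0,-3.13],[-1.3,13.95,-0.1,0,0,-3.13],[-1.3,13.95,-0.1,0,0,-3.13]]' && python3 -c "
from h import *
go(.432,.114,.25,24.7)"
```

```text
time: 26.42
ee_pos: [0.4316, 0.008, 0.2471]
eef_rot: [-0.213, 0.977, 0.0, -0.001]
ft_force: [2.1, -0.0, -0.0]
grip_width: 0.0854
gripper_force: 0.0
[-1.480e+00  3.210e+00 -9.000e-02 -3.000e-02 -2.000e-02  2.999e+01]
[-1.48  3.21 -0.09  0.01 -0.02 -0.01]
t 26.43 j [-0.18  0.06 -0.22  1.29  0.   -0.61] ee [0.4316 0.008  0.2471] F [ 2.1 -0.  -0. ]
```

```bash
python3 -m pendant '[[-1.4,3,-0.1,0,0,0],[-1.4,3,-0.1,0,0,0],[-1.4,3,-0.1,0,0,0],[-1.4,3,-0.1,0,0,0],[-1.4,3,-0.1,0,0,0]]' && python3 -c "
from h import *
for i in range(3): im=vision.get_image('wrist')
ci=vision.camera_info('wrist')
r=lid(im,ci,proj(ci,(.432,.114,.04)),.04,130,13);print(np.round(r,4))
s=status.get_state();c=Ro.from_quat(s['eef_rot']).apply([0,-.0019,0]);x,y=r[0]-c[0],r[1]-c[1];print(x,y)
go(x,y,.024,(r[2]+45)%90-45)
cv2.imwrite('pics/w11.png',im)"
```

```text
time: 27.05
ee_pos: [0.4331, 0.1045, 0.2511]
eef_rot: [-0.213, 0.977, 0.0, -0.001]
ft_force: [-0.9, -0.1, 0.4]
grip_width: 0.0857
gripper_force: 0.0
[  0.4324   0.1095 -67.2238  60.0797  60.0484]
0.43165933613614593 0.11118748585433426
[ -0.04   0.22   7.58   0.     0.   -29.7 ]
[-0.04  0.22  7.58  0.   -0.    0.3 ]
t 27.20 j [ 0.05  0.08 -0.19  1.3  -0.   -0.38] ee [0.4333 0.1046 0.2515] F [-0.2  0.9 -0.7]
```

```bash
python3 -m pendant '[[-0.04,0.27,2,0,0,0.3],[-0.04,0.27,4,0,0,0.3],[-0.04,0.27,6,0,0,0.3],[-0.04,0.27,7.2,0,0,0.3],[-0.04,0.27,7.5,0,0,0.3]]' && python3 -m pendant '[[0,0,0,0,0,0],[0,0,0,0,0,0],[0,0,0,0,0,0],[0,0,0,0,0,0],[0,0,0,0,0,0]]' 0.5 40 && python3 -m pendant '[[0,0,-0.5,0,0,0],[0,0,-2,0,0,0],[0,0,-4,0,0,0],[0,0,-6,0,0,0],[0,0,-7.5,0,0,0]]' && python3 -c "
from h import *
go(.436+.14,-.29,.25,6)"
```

```text
time: 27.82
ee_pos: [0.4298, 0.1127, 0.025]
eef_rot: [-0.198, 0.98, 0.0, -0.002]
ft_force: [0.4, 0.4, -0.2]
grip_width: 0.0857
gripper_force: 0.0
time: 28.45
ee_pos: [0.432, 0.1133, 0.028]
eef_rot: [-0.198, 0.98, -0.0, 0.002]
ft_force: [-0.3, -1.7, 8.8]
grip_width: 0.0591
gripper_force: 43.9
time: 29.08
ee_pos: [0.4308, 0.1133, 0.2551]
eef_rot: [-0.198, 0.98, -0.0, 0.002]
ft_force: [1.4, -0.3, -1.6]
grip_width: 0.0591
gripper_force: 43.7
[ 7.700e-01 -1.427e+01  1.800e-01 -5.000e-02 -1.000e-02 -2.719e+01]
[ 7.700e-01 -1.427e+01  1.800e-01 -1.000e-02  3.000e-02  2.810e+00]
t 29.07 j [ 0.07  0.07 -0.18  1.31  0.   -0.33] ee [0.4308 0.1133 0.2551] F [ 1.4 -0.3 -1.6]
```

Held. Moving to the standoff point outward of the square stack.

```bash
python3 -m pendant '[[0.77,-14.3,0.1,0,0,2.81],[0.77,-14.3,0.1,0,0,2.81],[0.77,-14.3,0.1,0,0,2.81],[0.77,-14.3,0.1,0,0,2.81],[0.77,-14.3,0.1,0,0,2.81]]' && python3 -c "
from h import *
go(.436+.14,-.29,.25,6)"
```

```text
time: 29.7
ee_pos: [0.537, -0.1827, 0.2503]
eef_rot: [-0.052, 0.999, -0.0, 0.001]
ft_force: [0.6, 0.7, -1.5]
grip_width: 0.0589
gripper_force: 43.7
[-9.20e-01 -3.69e+00  1.00e-02 -2.00e-02 -1.00e-02 -3.00e+01]
[-0.92 -3.69  0.01 -0.    0.01  0.  ]
t 29.70 j [-0.48  0.29  0.07  1.36  0.   -0.58] ee [ 0.537  -0.1827  0.2503] F [ 0.6  0.7 -1.5]
```

```bash
python3 -m pendant '[[-0.85,-3.5,0,0,0,0],[-0.85,-3.5,0,0,0,0],[-0.85,-3.5,0,0,0,0],[-0.85,-3.5,0,0,0,0],[-0.85,-3.5,0,0,0,0]]' && python3 -c "
from h import *
for i in range(3): im=vision.get_image('wrist')
ci=vision.camera_info('wrist');cv2.imwrite('pics/w12.png',im)
r=lid(im,ci,proj(ci,(.436,-.306,.078)),.078,130,13);print(np.round(r,4))
go(.4357,-.3064,.12,6)"
```

```text
time: 30.32
ee_pos: [0.5729, -0.2814, 0.2502]
eef_rot: [-0.053, 0.999, -0.0, 0.0]
ft_force: [0.8, 0.2, -1.4]
grip_width: 0.0593
gripper_force: 43.7
[ 0.4388 -0.3081  5.3777 67.3789 60.1852]
[ 4.640e+00 -3.400e-01  4.330e+00 -1.000e-02 -1.000e-02 -2.999e+01]
[ 4.64 -0.34  4.33 -0.    0.01  0.01]
t 30.48 j [-0.59  0.41  0.26  1.42  0.   -0.69] ee [ 0.573  -0.2815  0.2501] F [ 1.3  0.  -1.7]
```

View pics/w12.png

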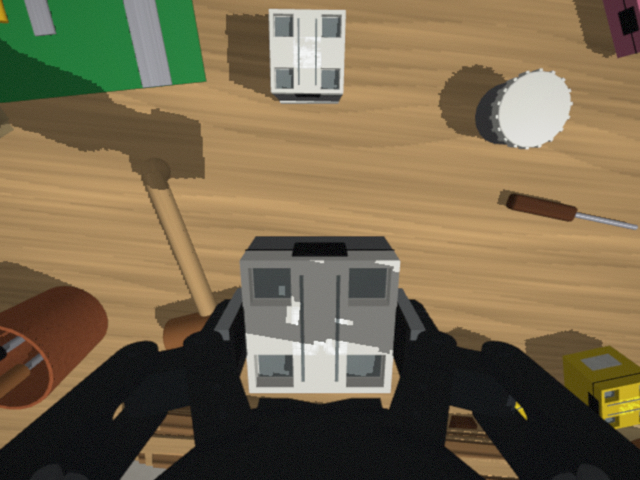

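```bash
python3 -c "
from h import *
s=status.get_state();ci=vision.camera_info('wrist');R=Ro.from_quat(s['eef_rot'])
for px,z in(([[242,261],[399,262],[248,393],[392,392.]],s['ee_pos'][2]+.012),([[270,94],[343,94],[270,10],[345,10.]],.078)):
    for p in back(ci,np.array(px,float),z): print((R.inv().apply(np.r_[p,z]-s['ee_pos'])*1000).round(1))
"
```

```text
[ 29.6 -30.3 -12. ]
[ 29.3  27.7 -12. ]
[-29.4 -31.7 -12. ]
[-28.8  28.7 -12. ]
[109.1 -42.7 172.1]
[109.1  17.9 172. ]
[169.5 -40.2 172. ]
[169.5  18.2 172. ]
```

The measured relative offset of (4.64, -0.34) units matches the planned one, so I'll go to the hover pose and lower from there.

```bash
python3 -m pendant '[[1.5,-0.1,0,0,0,0],[3,-0.2,0,0,0,0],[4.64,-0.34,0.5,0,0,0],[4.64,-0.34,2,0,0,0],[4.64,-0.34,3.4,0,0,0]]' && python3 -m pendant '[[0,0,0.6,0,0,0],[0,0,0.95,0,0,0],[0,0,0.95,0,0,0],[0,0,0.95,0,0,0],[0,0,0.95,0,0,0]]' && python3 -c "
from h import *
go(.4357,-.3064,.100,6)"
```

```text
time: 31.1
ee_pos: [0.4352, -0.307, 0.1473]
eef_rot: [-0.052, 0.999, -0.001, 0.001]
ft_force: [0.4, -0.3, -0.9]
grip_width: 0.0592
gripper_force: 43.8
time: 31.72
ee_pos: [0.436, -0.3075, 0.1197]
eef_rot: [-0.052, 0.999, -0.001, 0.0]
ft_force: [0.8, 0.3, -1.8]
grip_width: 0.0593
gripper_force: 43.7
[ 1.0e-02  4.0e-02  6.6e-01 -1.0e-02 -2.0e-02 -3.0e+01]
[ 0.01  0.04  0.66 -0.01  0.01  0.  ]
t 31.73 j [-0.77  0.3  -0.25  1.02 -0.   -0.88] ee [ 0.436  -0.3075  0.1197] F [ 0.8  0.3 -1.8]
```

```bash
python3 -m pendant '[[0,0.02,0.2,0,0,0],[0,0.02,0.4,0,0,0],[0,0.02,0.5,0,0,0],[0,0.02,0.5,0,0,0],[0,0.02,0.5,0,0,0]]' && python3 -m pendant '[[0,0,0.04,0,0,0],[0,0,0.08,0,0,0],[0,0,0.12,0,0,0],[0,0,0.16,0,0,0],[0,0,0.16,0,0,0]]'
```

```text
time: 32.35
ee_pos: [0.4357, -0.3067, 0.104]
eef_rot: [-0.052, 0.999, -0.0, 0.0]
ft_force: [-0.6, 0.4, 0.1]
grip_width: 0.0592
gripper_force: 43.7
time: 32.98
ee_pos: [0.4358, -0.3067, 0.1]
eef_rot: [-0.052, 0.999, -0.0, 0.0]
ft_force: [-2.0, 1.4, 7.8]
grip_width: 0.0597
gripper_force: 45.0
```

It seated at exactly .100. Releasing, retreating and checking.

```bash
python3 -m pendant '[[0,0,0.02,0,0,0],[0,0,0.02,0,0,0]]' && python3 -m pendant '[[0,0,0,0,0,0],[0,0,0,0,0,0],[0,0,0,0,0,0],[0,0,0,0,0,0]]' 1 && python3 -m pendant '[[0,0,-1,0,0,0],[0,0,-2.5,0,0,0],[0,0,-4,0,0,0],[0,0,-5,0,0,0],[0,0,-5,0,0,0]]' && python3 -c "
from h import *
im=vision.get_image('side');cv2.imwrite('pics/s13.png',cv2.resize(im[100:420,160:480],None,fx=1.8,fy=1.8,interpolation=3))
"
```

```text
time: 33.22
ee_pos: [0.4359, -0.3068, 0.0999]
eef_rot: [-0.053, 0.999, -0.001, 0.001]
ft_force: [-2.8, 1.9, 13.1]
grip_width: 0.0592
gripper_force: 45.6
time: 33.72
ee_pos: [0.4356, -0.3066, 0.0984]
eef_rot: [-0.052, 0.999, 0.0, -0.0]
ft_force: [-0.3, -0.5, -0.5]
grip_width: 0.0853
gripper_force: 0.0
time: 34.35
ee_pos: [0.4363, -0.3072, 0.2507]
eef_rot: [-0.052, 0.999, -0.002, 0.001]
ft_force: [0.4, 1.0, -0.6]
grip_width: 0.0855
gripper_force: 0.0
```

View pics/s13.png

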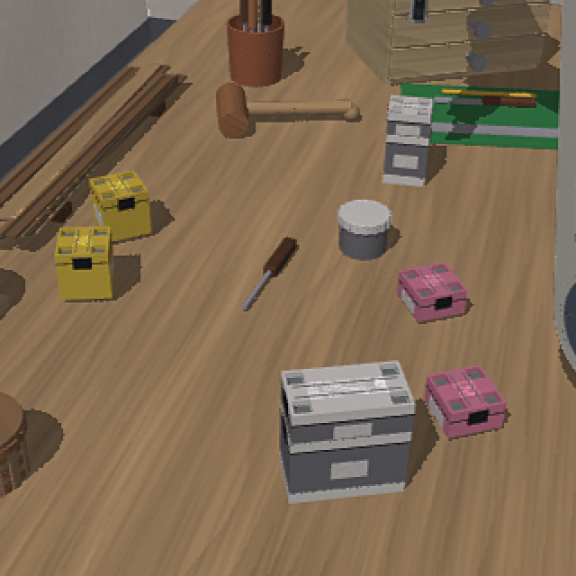

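Both stacks are level and closed up: long at (346,430), square at (408,140). The bystanders and decoys are where they were.

```bash
python3 -c "
from bench import arm
print(arm.hand_in())"
```

```text
the job is handed in; nothing more can be done
None
```

Both stacks are built and handed in at about 34 s of the 115 s limit: deep box below and shallow on top on each plate, all four seated by height and force readings, and nothing else visibly moved.

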